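# Refit the knob of the hold-to-run air valve and hold the valve open

### The arm

A 7-joint arm with a two-finger parallel gripper is mounted at the origin on the work surface. World frame = base frame: x ahead of the robot, y to its left, z up, the work surface at z = 0. Lengths are in m, angles in rad, forces in N, time in s.
With the tool pointing down it reaches from about 0.4 to 0.85 m from the base axis. Payload 10.4 kg.
Tool frame: the origin (TCP) lies at the very end of the fingers, on their centre line; the grasp point (between the pads) lies 19 mm behind it (manip.grip_point_offset is the z of the grasp point in the tool frame, in m); z points along the fingers, y is the direction in which the jaws open and shut (so a half turn about z gives the same grasp; the last joint's range is limited). The gripper opens to 85 mm and grips with 20 to 120 N. Pads are 22 mm wide; open, the fingers measure 114 mm over their backs; the gripper's body (76 mm by 85 mm) begins 54 mm behind the grasp point. The pads swing forward as they close: fully open they stand 13 mm farther back than shut.
Start: joints at [1.126, 0.332, -0.065, 1.46, 0.022, 1.35, -0.088], TCP at [0.256, -0.57, 0.231] pointing down, gripper open.
Joint ranges: [-2.6, 2.6], [-0.5, 2.12], [-1.47, 1.34], [0.16, 2.42], [-1.27, 4.41], [0.06, 2.06], [-2.6, 2.6]. Speed limits (rad/s): [2.22, 2.22, 2.79, 2.79, 3.14, 3.14, 3.14].

### API

Orientations are given as a unit quaternion [x, y, z, w].
In Python, from workcell import manip, camera, get_calibration, hand_in gives the robot as it stands.
- The arm moves only by the shell command python3 -m pendant 'ROWS' [FORCE]. ROWS is JSON, a list of rows, each a list of 5 numbers: the shift along the tool's x, y, z in units of 40 mm (1.0 is 40 mm), then the turn about the tool's z in units of 6 degrees (1.0 is 6 degrees), then the closure, from 0 (fully open) to 1 (shut). A call has 1 to 5 rows; each row is the pose to reach, as a shift and turn from the pose commanded when the call began, along the tool's axes at that moment; what a row does not reach only later rows make up. A row lasts 1/8 s, in which the tool goes at most 62.5 mm and 10.7 degrees, less where a joint would pass 70% of its speed; a pose out of reach is approached as far as the arm can. A call with a gripper value outside its range is refused whole. The fingers move at their own pace and stop on an object; FORCE is the grip in N (left out, the last holds). Time passes only in rows, so rows that repeat a pose let the fingers close. It gives the time, the measured TCP pose, the force and the opening at its end, in the units of the state.
- manip.get_obs(): the state, without advancing time (a new reading comes with each control period).
- camera(name): name is "side" or "top"; returns (picture, depth): 420x560x3 uint8, red, green, blue; 420x560 float32, m along the optical axis (not along the pixel's ray), 0 where there is no reading.
- get_calibration(name): a dict with "vfov" (degrees; the focal length in pixels is half the picture's height over the tangent of half this angle, whatever the lens; pixels are square), "cx", "cy" (the principal point, pixels), "position" and "rotation" of the camera in the world. Camera axes: x right, y down, z forward; pixel columns grow to the right and rows downward; lengths in m; the calibration is good to about 2 mm. A picture is of the moment at which its call begins. get_calibration takes no time and is no camera call.
- hand_in(): hands the job in, once; it reports no verdict.
The state is a dict: "clock": time; "joint_pos": joint angles; "joint_velocities": joint speeds; "tau": joint torques, N m; "position": TCP position; "ee_rot": TCP orientation; "ft_force": force on the tool from outside, world axes, zero at the start; "torque": the same for the moment, N m; "grip_width": opening from 0.0 (shut) to 1.0 (fully open).
Only numpy, scipy, OpenCV 4.12 (cv2) and the standard library are available. Lean on these libraries where they do the work, as an engineer would, in place of code of your own. Each camera call takes 0.05 s, during which the arm holds its last target.

### The job

The knob of the bench's hold-to-run air valve has come off: pick it up, turn it so that its pointer is on the side of the stem's flat, and push it fully home onto the D-shaped stem. Then press knob and stem down all the way against the spring and finish while still holding them down there, without letting go, as the valve shuts by itself otherwise. Leave the other things on the bench where they are.

Things in the scene. Friction and masses are not known exactly. Their poses are not given: they have to be found in the camera images.
- knob_center (a point): Loose round black fluted plastic knob, 44 mm across (46 over the flutes), 34 mm tall, about 0.09 kg, standing bore down on the bench. This point is on its axis half-way up, 17 mm above its underside. z is up along the axis, x points along the bare-metal pointer rib on its top. It can be gripped by its sides at any yaw.
- knob_pointer (a point): Outer part of the pointer rib (3 mm high, 5 mm wide, from near the middle to the rim) on the knob's top: 19 mm from the axis along the knob's x, 37 mm above its underside.
- knob_bore (a point): Mouth of the knob's bore, at the centre of its underside. The bore is 22 mm deep (roof 5 mm above knob_center), 17.5 mm across and D-shaped: its flat is 3.25 mm from the axis, on the pointer's side (+x). It passes the stem with 0.75 mm play all round, only when knob x and stem x agree within about 8 degrees.
- stem_tip (a point): Top end of the valve's D-stem, on the axis of its round part; 90 mm above the bench when not pressed. Upright bare-steel pin 16 mm across, one side cut flat 2.5 mm from the axis; its last 4 mm taper by 2 mm all round. x points out of the flat, z up. It turns only stiffly (0.12 N m). With the knob fully home the bore's roof rests on the tip: knob_center is 5 mm below it.
- valve: Grey valve block, 95 x 135 mm, top 50 mm above the bench, fixed by a 150 x 190 mm base plate 8 mm thick; origin at the centre of its underside. The stem rises from its middle, 40 mm above its top, out of a 6 mm high brass hexagon 22 mm across that turns with it; the hexagon's flat brass tab (4 mm thick, 38 mm out from the axis) points the way the stem's flat faces. The block's yaw does not tell the stem's.
- stem (a joint): How far the stem is pushed down into the block, in m: 0 is fully out, 0.008 is its stop. A spring pushes it back out: it starts to move at 5.4 N and takes 10.2 N at the stop.
- socket: Bystander: a plain steel wrench socket standing upright, stepped cylinder 34 mm across and 50 mm tall; origin at the centre of its underside.
- bearing: Bystander: a steel bearing ring lying flat, 52 mm across, 24 mm hole, 16 mm thick; origin at the centre of its underside.
- jar: Bystander: a glass jar with a metal cap, 64 mm across, 85 mm tall, standing; origin at the centre of its underside.
- wrench: Bystander: a 200 mm steel wrench lying flat; origin under its middle, x along it.
- driver: Bystander: a 200 mm screwdriver lying flat; origin under its middle, x along it.
- spray: Bystander: a white spray can 64 mm across, 190 mm tall, standing; origin at the centre of its underside.
Not all that is in view belongs to the job. What is shaped like the part that bears knob_center but green or turquoise is not meant.

How it is judged:
By the outcome, as a careful person would: the job done as asked, in the order asked, and still so for the second after the job is handed in, while the arm keeps its last pose, push and grip.
It also fails if it takes over 40 s, if anything falls off the work surface, if the arm or the gripper's body presses on something with over 40 N, if the wrist force passes 120 N, or if a joint passes its speed limit or range.

## Working session

There is one attempt and no reset: what is moved stays moved. The work goes in short steps, Python scripts to look and compute and a shell command to move; the robot and the scene stay as the last step left them, time stands still between calls to the robot, and variables do not carry over. Pictures are saved under pics/ and viewed, and the job is handed in when it is done.

```bash
ls; mkdir -p pics; python3 - <<'E'
from workcell import manip,camera,get_calibration
import cv2,numpy as np
print(manip.get_obs(), manip.grip_point_offset)
for n in("side","top"):
    p,d=camera(n); np.savez(f"{n}0.npz",p=p,d=d); cv2.imwrite(f"pics/{n}0.png",p[:,:,::-1]); print(n,get_calibration(n))
E
```

```text
pics
{'clock': 0.0, 'joint_pos': array([ 1.1264008 ,  0.33288331, -0.06473301,  1.46093678,  0.02159598,
        1.34990121, -0.08850486]), 'joint_velocities': array([-0.00119685, -0.0001879 , -0.00038723,  0.00063463,  0.00044806,
        0.00083626, -0.00087227]), 'tau': array([-4.99262333e-04, -6.25463533e+01,  4.89635125e-02, -3.91604733e+01,
        1.63373176e-02,  9.87318519e-03,  5.68073324e-05]), 'position': array([ 0.25573515, -0.56987308,  0.23051104]), 'ee_rot': array([ 9.77838270e-01,  2.09360464e-01, -1.75143726e-04, -6.94827990e-04]), 'ft_force': array([ 0.7131533 , -0.11535545,  0.39194781]), 'torque': array([ 0.03691822, -0.04050012,  0.02582663]), 'grip_width': 1.000947549224352} -0.0187
side {'vfov': 55.62060810698528, 'cx': 284.4926180346274, 'cy': 210.98770960324995, 'position': array([0.43257174, 0.88980922, 0.61479425]), 'rotation': array([-0.05764124,  0.8634893 , -0.49896965,  0.04574944])}
top {'vfov': 44.08045053916469, 'cx': 279.30253814796544, 'cy': 205.90285309997896, 'position': array([ 0.37459901, -0.02524083,  1.49319819]), 'rotation': array([ 0.70769006, -0.70216709,  0.05241021, -0.05821797])}
```

View pics/side0.png

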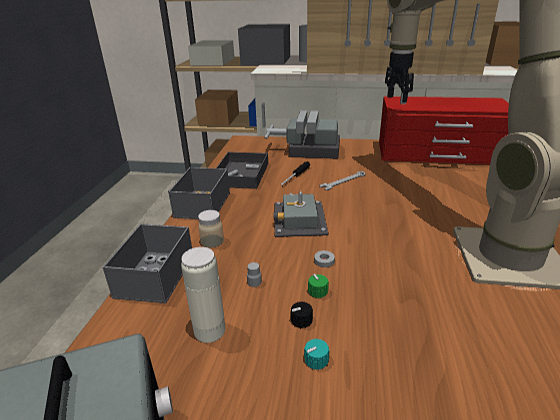

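View pics/top0.png

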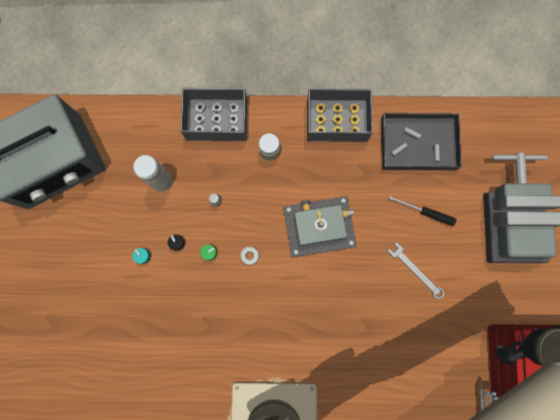

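Three knobs: turquoise at top (141,256)/side (317,353), green at top (208,252)/side (318,286) and black at top (176,242)/side (301,314). The black one fits the description. I'll check it and the valve in an enlarged crop.

```bash
cat > h.py <<'E'
import numpy as np,cv2
from scipy.spatial.transform import Rotation as R
from workcell import manip,camera,get_calibration
def cal(n):
    c=get_calibration(n); f=210/np.tan(np.radians(c['vfov']/2)); return c,f,R.from_quat(c['rotation']).as_matrix()
def ray(n,u,v):
    c,f,M=cal(n); return c['position'],M@np.array([(u-c['cx'])/f,(v-c['cy'])/f,1])
def atz(n,u,v,z):
    o,d=ray(n,u,v); return o+d*(z-o[2])/d[2]
def proj(n,P):
    c,f,M=cal(n); q=M.T@(np.asarray(P)-c['position']); return np.array([c['cx']+f*q[0]/q[2],c['cy']+f*q[1]/q[2]])
def cloud(n,d):
    c,f,M=cal(n); v,u=np.indices(d.shape); k=np.stack([(u-c['cx'])/f*d,(v-c['cy'])/f*d,d],-1); return k@M.T+c['position']
E
python3 - <<'E'
from h import *
s=np.load('side0.npz');t=np.load('top0.npz')
def crop(p,u,v,r,k): return cv2.resize(p[v-r:v+r,u-r:u+r,::-1],(k,k),interpolation=cv2.INTER_CUBIC)
cv2.imwrite('pics/crops.png',np.vstack([np.hstack([crop(t['p'],176,242,22,300),crop(t['p'],321,225,22,300)]),np.hstack([crop(s['p'],301,314,22,300),crop(s['p'],300,205,30,300)])]))
for n,z,f in(('top',.034,t),('side',.034,s)):
    C=cloud(n,f['d'])
    uv={'top':[(176,242),(321,225),(205,390)],'side':[(301,314),(300,202),(380,320)]}[n]
    for u,v in uv: print(n,u,v,C[v,u].round(4))
# knob via cloud
C=cloud('top',t['d'])
k=np.zeros(t['d'].shape,bool);k[228:256,162:190]=1
m=k&(C[...,2]>.025); print('top knob',m.sum(),C[m].mean(0),C[m].min(0),C[m].max(0))
C=cloud('side',s['d'])
k=np.zeros(s['d'].shape,bool);k[298:330,286:316]=1
m=k&(C[...,2]>.030)&(C[...,2]<.036); print('side knob',m.sum(),C[m].mean(0),C[m].min(0),C[m].max(0))
print(proj('top',manip.get_obs()['position']),proj('side',manip.get_obs()['position']))
E
```

```text
top 176 242 [0.4999 0.2787 0.0324]
top 321 225 [ 0.5449 -0.127   0.0855]
top 205 390 [0.0945 0.1886 0.0027]
side 301 314 [0.4978 0.3027 0.0366]
side 300 202 [ 0.5476 -0.1228  0.0592]
side 380 320 [0.3368 0.2635 0.0011]
top knob 202 [0.49870436 0.27523405 0.06250788] [ 0.37459901 -0.02524083  0.02577841] [0.52309052 0.30486949 1.49319819]
side knob 238 [0.49839045 0.28577812 0.03410759] [0.47687608 0.26190994 0.03005504] [0.52090941 0.30527939 0.03599769]
[513.79594942 340.80096778] [395.48341126 104.08609814]
```

View pics/crops.png

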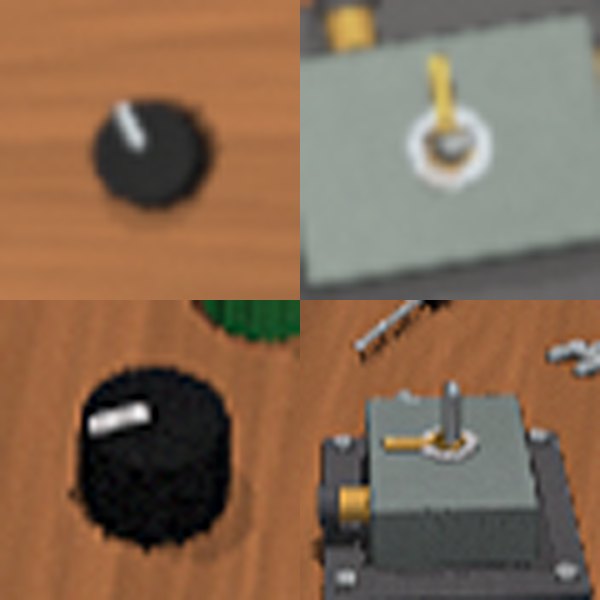

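```bash
cat > m.py <<'E'
from h import *
s=np.load('side0.npz');t=np.load('top0.npz')
def bary(n,w,z):
    v,u=np.nonzero(w>0); ww=w[v,u]; P=np.array([atz(n,a,b,z)[:2] for a,b in zip(u,v)])
    c=np.average(P,axis=0,weights=ww); e,V=np.linalg.eigh(np.cov(P.T,aweights=ww)); return c,V[:,-1],np.sqrt(e)
for n,f,box in(('top',t,(226,258,160,192)),('side',s,(294,332,284,318))):
    p=f['p'].astype(float);C=cloud(n,f['d']);v0,v1,u0,u1=box
    k=np.zeros(f['d'].shape,bool);k[v0:v1,u0:u1]=1
    m=k&(f['d']>0)&(C[...,2]>.030)&(C[...,2]<.045)
    Q=C[m][:,:2]; (cx,cy),r=cv2.minEnclosingCircle(Q.astype(np.float32)); print(n,'knob mean',Q.mean(0),'mid',(Q.min(0)+Q.max(0))/2,'circ',cx,cy,r)
    er=cv2.dilate(m.astype(np.uint8),np.ones((3,3)))>0
    # silhouette of dark pixels at z=.034
    g=p.mean(2); w=np.where(k&er&(p[...,2]>75),p[...,2]-75,0)
    if n=='top': # restrict to bluish-white pixels, not wood
        w=np.where(p[...,2]>p[...,0]*.85,w,0)
    else: w=np.where(p[...,2]>p[...,0]*.8,w,0)
    c,d,e=bary(n,w,.037); print('  rib',c,np.degrees(np.arctan2(d[1],d[0])),e,'to rib from circ',np.degrees(np.arctan2(c[1]-cy,c[0]-cx)), (w>0).sum())
    # dark silhouette
    dk=k&(p[...,0]<90)&(f['d']<9); 
    # tab
    v0,v1,u0,u1={'top':(206,235,305,340),'side':(190,215,285,315)}[n]
    k=np.zeros(f['d'].shape,bool);k[v0:v1,u0:u1]=1
    y=np.where(k,p[...,0]-p[...,2]-35,0); y=np.where(y>0,y,0)
    c,d,e=bary(n,y,.0545); print('  tab',c,np.degrees(np.arctan2(d[1],d[0])),e,(y>0).sum())
    vv,uu=np.nonzero(y>0); 
    for a in range(vv.min(),vv.max()+1):
        i=vv==a
        if i.any(): ub=np.average(uu[i],weights=y[a,uu[i]]); print('   ',a,round(ub,2),y[a,uu[i]].sum().round(),atz(n,ub,a,.0545)[:2].round(4))
    m=k&(f['d']>0)&(C[...,2]>.065); print('  stem px',np.argwhere(m).mean(0) if m.any() else None); 
    print(C[m].round(4)[:14])
E
python3 m.py
python3 - <<'E'
from h import *
s=np.load('side0.npz');t=np.load('top0.npz')
def crop(p,u,v,r,k): return cv2.resize(p[v-r:v+r,u-r:u+r,::-1],(k,k),interpolation=cv2.INTER_NEAREST)
cv2.imwrite('pics/c2.png',np.hstack([crop(t['p'],321,223,16,400),crop(s['p'],300,203,16,400)]))
E
```

```text
top knob mean [0.50154992 0.28148498] mid [0.50135774 0.28137735] circ 0.5012627243995667 0.2812272310256958 0.023093290627002716
  rib [0.51038559 0.28764121] -154.23155900702952 [0.00195201 0.00528033] to rib from circ 35.10975873286303 20
  tab [ 0.58309817 -0.10929242] 49.53603761695977 [0.00657318 0.02298922] 66
    206 306.69 378.0 [ 0.602  -0.0893]
    207 306.75 392.0 [ 0.5992 -0.0895]
    208 306.79 391.0 [ 0.5963 -0.0896]
    209 306.55 266.0 [ 0.5935 -0.0889]
    210 305.12 17.0 [ 0.5906 -0.0849]
    211 318.75 68.0 [ 0.5881 -0.1231]
    212 318.87 175.0 [ 0.5852 -0.1234]
    213 318.94 184.0 [ 0.5824 -0.1236]
    214 319.04 180.0 [ 0.5796 -0.1239]
    215 319.16 177.0 [ 0.5768 -0.1242]
    216 319.27 169.0 [ 0.5739 -0.1245]
    217 319.48 163.0 [ 0.5711 -0.1251]
    218 319.68 158.0 [ 0.5683 -0.1256]
    219 319.76 155.0 [ 0.5655 -0.1258]
    220 319.81 137.0 [ 0.5627 -0.126 ]
    221 319.85 150.0 [ 0.5599 -0.1261]
    222 319.45 42.0 [ 0.557  -0.1249]
    225 318.0 8.0 [ 0.5486 -0.1209]
    226 318.77 40.0 [ 0.5458 -0.123 ]
    227 320.42 66.0 [ 0.543  -0.1276]
  stem px
[... 944 characters left out ...]
0 [ 0.5114 -0.1799]
    196 314.0 61.0 [ 0.5109 -0.1734]
    197 314.0 28.0 [ 0.5104 -0.167 ]
    198 314.0 14.0 [ 0.5098 -0.1606]
    201 297.45 11.0 [ 0.5567 -0.1367]
    202 295.11 254.0 [ 0.5629 -0.1299]
    203 292.71 993.0 [ 0.5691 -0.123 ]
    204 292.48 626.0 [ 0.569 -0.117]
  stem px [195.17857143 299.96428571]
[[ 0.5514 -0.1311  0.0907]
 [ 0.5482 -0.1289  0.092 ]
 [ 0.5455 -0.1305  0.0913]
 [ 0.5507 -0.1249  0.0907]
 [ 0.5477 -0.1241  0.0912]
 [ 0.5447 -0.1235  0.0917]
 [ 0.5505 -0.1235  0.0881]
 [ 0.5471 -0.1189  0.0907]
 [ 0.5446 -0.1226  0.089 ]
 [ 0.5505 -0.1228  0.0853]
 [ 0.5475 -0.1221  0.0858]
 [ 0.5449 -0.1245  0.0847]
 [ 0.5502 -0.1201  0.0835]
 [ 0.5474 -0.1209  0.0832]]
```

View pics/c2.png

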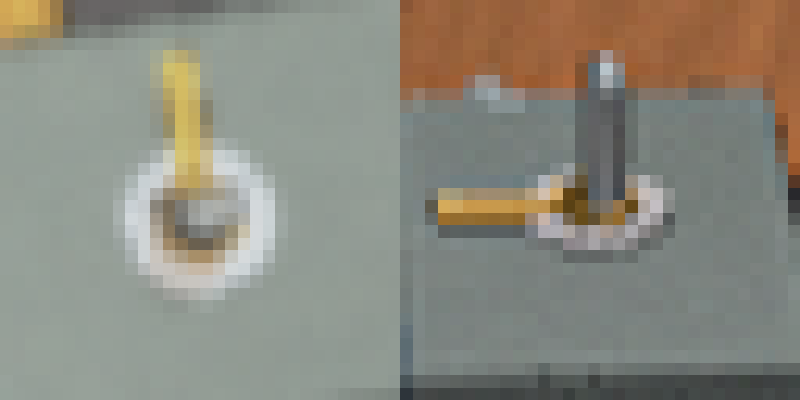

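Confirmed: the black knob, at top (176,242) and side (301,314), is at about (0.500, 0.2825) with its rib at yaw ≈27°. Turquoise and green are ruled out. The stem is near (0.548,-0.127), and its tab (top (319,212)→(320,221)) points at yaw ≈6°. Next I'll work out the approach, with the jaws roughly along world x so the side camera can see the knob between the fingers.

```bash
cat > plan.py <<'E'
import sys
from h import *
# usage: plan.py x y z yaw_of_tool_y_deg : total shift/turn in row units from present measured pose
x,y,z,a=map(float,sys.argv[1:5]); o=manip.get_obs(); M=R.from_quat(o['ee_rot']).as_matrix()
d=M.T@(np.array([x,y,z])-o['position'])/.04
ya=np.degrees(np.arctan2(M[1,1],M[0,1])); t=(-(a-ya)+180)%360-180
print('clock',o['clock'],'pos',o['position'].round(4),'yaw_y',ya.round(2),'F',o['ft_force'].round(1),'w',round(o['grip_width'],3),'j7',o['joint_pos'][6].round(2))
print('units',d.round(3),'turn',round(t/6,3),'rows',np.linalg.norm(d)*40/62.5,abs(t)/10.7)
E
python3 plan.py 0.48 -0.2 0.2 -30; python3 plan.py 0.5 0.2825 0.12 10
```

```text
clock 0.1 pos [ 0.2557 -0.5699  0.2306] yaw_y -65.83 F [-0.5 -0.4 -0.2] w 0.999 j7 -0.09
units [ 8.901 -6.141  0.773] turn -5.972 rows 6.938819879862812 3.348734885108298
clock 0.1 pos [ 0.2557 -0.5699  0.2306] yaw_y -65.83 F [-0.5 -0.4 -0.2] w 0.999 j7 -0.09
units [ 14.296 -16.939   2.786] turn -12.639 rows 14.297692761903939 7.087052642117644
```

```bash
python3 -m pendant '[[1.3,-0.9,0.15,-1.2,0],[2.6,-1.8,0.3,-2.4,0],[3.9,-2.7,0.4,-3.6,0],[5.1,-3.5,0.5,-4.8,0],[6.4,-4.4,0.6,-6,0]]' 60; python3 plan.py 0.5 0.2825 0.12 10
```

```text
clock: 0.72
position: [0.4175, -0.3038, 0.2071]
ee_rot: [0.864, 0.503, -0.0, 0.0]
ft_force: [0.7, -0.0, -0.4]
grip_width: 0.996
clock 0.725 pos [ 0.4175 -0.3038  0.2071] yaw_y -29.61 F [ 0.7 -0.  -0.4] w 0.996 j7 -0.01
units [13.763 -5.449  2.174] turn -6.602 rows 9.575396479295506 3.701901057118296
```

```bash
python3 -m pendant '[[1.4,-0.55,0,-1.2,0],[2.8,-1.1,0,-2.4,0],[4.2,-1.65,0,-3.6,0],[5.6,-2.2,0,-4.8,0],[7,-2.75,0,-6,0]]'; python3 plan.py 0.5 0.2825 0.12 10
```

```text
clock: 1.35
position: [0.4606, -0.0062, 0.2073]
ee_rot: [0.667, 0.745, -0.0, 0.0]
ft_force: [0.9, -0.4, -0.2]
grip_width: 1.006
clock 1.35 pos [ 0.4606 -0.0062  0.2073] yaw_y 6.39 F [ 0.9 -0.4 -0.2] w 1.006 j7 0.02
units [7.064 1.782 2.18 ] turn -0.602 rows 4.8665476667888 0.33751185929703453
```

```bash
python3 -m pendant '[[1.4,0.2,0.1,0,0],[2.8,0.4,0.5,-0.3,0],[4.2,0.7,1,-0.6,0],[5.6,1,1.5,-0.6,0],[6.5,1.3,2,-0.6,0]]'; python3 -m pendant '[[0,0,0,0,0]]';python3 plan.py 0.5 0.2825 0.12 10
```

```text
clock: 1.98
position: [0.484, 0.2589, 0.1266]
ee_rot: [0.644, 0.765, 0.0, -0.0]
ft_force: [0.2, -0.3, 0.9]
grip_width: 1.003
clock: 2.1
position: [0.4828, 0.2589, 0.1254]
ee_rot: [0.643, 0.766, -0.001, -0.002]
ft_force: [-0.4, -0.9, -0.7]
grip_width: 1.002
clock 2.1 pos [0.4828 0.2589 0.1254] yaw_y 10.03 F [-0.4 -0.9 -0.7] w 1.002 j7 -0.62
units [0.506 0.527 0.133] turn 0.006 rows 0.475290822638978 0.003218547929543122
```

```bash
python3 -m pendant '[[0.51,0.53,0.4,0,0],[0.51,0.53,1.6,0,0],[0.51,0.53,1.6,0,0],[0.51,0.53,1.6,0,0]]';python3 plan.py 0.5 0.2825 0.003 10
cat > look.py <<'E'
import sys
from h import *
tag=sys.argv[1]; us,vs,rs,ut,vt,rt=map(int,sys.argv[2:8]); O=[]
for n,u,v,r in(('side',us,vs,rs),('top',ut,vt,rt)):
    p,d=camera(n); np.savez(f'{n}_{tag}.npz',p=p,d=d)
    O.append(cv2.resize(p[v-r:v+r,u-r:u+r,::-1],(400,400),interpolation=cv2.INTER_CUBIC))
cv2.imwrite(f'pics/{tag}.png',np.hstack(O)); print(manip.get_obs()['position'].round(4))
E
python3 look.py a 301 300 40 176 242 40
```

```text
clock: 2.6
position: [0.5026, 0.2795, 0.065]
ee_rot: [0.645, 0.765, 0.0, 0.0]
ft_force: [-0.3, 1.5, 0.3]
grip_width: 0.998
clock 2.6 pos [0.5026 0.2795 0.065 ] yaw_y 9.73 F [-0.3  1.5  0.3] w 0.998 j7 -0.7
units [ 0.086 -0.054  1.549] turn -0.046 rows 0.9937305019050091 0.025629862803432452
[0.5031 0.2798 0.0655]
```

View pics/a.png

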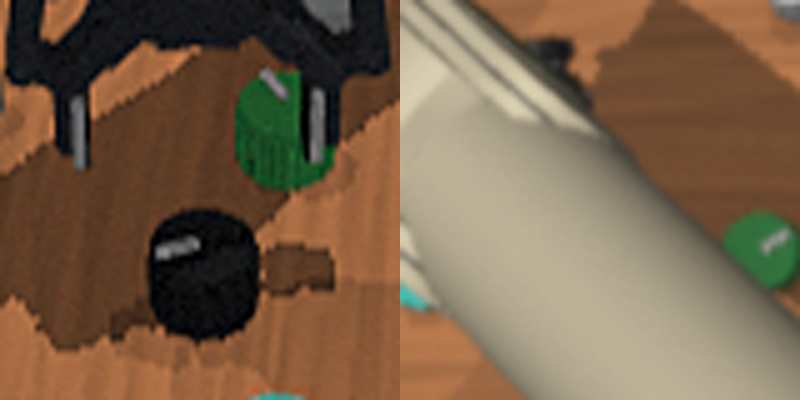

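The side picture shows the open fingertips (~(277,293) and ~(324,292)) bracketing the black knob (~(302,315)). I'll check the side camera's bias against the known tip position, then go down.

```bash
python3 - <<'E'
from h import *
o=manip.get_obs();M=R.from_quat(o['ee_rot']).as_matrix();p=o['position']
for s in(-1,1):
  for x in (-.011,.011):
    q=p+M@np.array([x,s*.0425,-.013]); print(q.round(4),proj('side',q).round(1))
print(proj('side',[.5,.2825,.034]))
E
python3 plan.py 0.4995 0.2825 0.003 10
```

```text
[0.463  0.2618 0.0784] [320.2 285.9]
[0.4593 0.2835 0.0784] [321.3 293.3]
[0.5468 0.2762 0.0786] [278.4 287.2]
[0.5431 0.2978 0.0786] [278.5 294.6]
[301.01251555 307.80238601]
clock 2.7 pos [0.5031 0.2798 0.0655] yaw_y 9.73 F [ 0.2 -0.  -0.4] w 1.0 j7 -0.7
units [ 0.081 -0.082  1.562] turn -0.046 rows 1.0022428891958053 0.025646874591631393
```

```bash
python3 -m pendant '[[0.08,-0.08,0.8,0,0],[0.08,-0.08,1.5,0,0],[0.08,-0.08,1.5,0,0],[0.08,-0.08,1.5,0,0]]';python3 plan.py 0.4995 0.2825 0.003 10
```

```text
clock: 3.2
position: [0.4993, 0.2829, 0.0052]
ee_rot: [0.644, 0.765, 0.001, 0.0]
ft_force: [-0.4, -1.0, 0.1]
grip_width: 1.001
clock 3.2 pos [0.4993 0.2829 0.0052] yaw_y 9.75 F [-0.4 -1.   0.1] w 1.001 j7 -0.76
units [-0.01   0.003  0.055] turn -0.041 rows 0.03609514712714236 0.023110937011538057
```

```bash
python3 -m pendant '[[0,0,0.05,0,0.3],[0,0,0.05,0,0.5],[0,0,0.05,0,1],[0,0,0.05,0,1],[0,0,0.05,0,1]]' 60; python3 -m pendant '[[0,0,0,0,1],[0,0,0,0,1],[0,0,0,0,1]]' 60;python3 plan.py 0.4995 0.2825 0.003 10
```

```text
clock: 3.82
position: [0.4988, 0.2825, 0.0024]
ee_rot: [0.644, 0.765, 0.0, 0.0]
ft_force: [-2.3, -2.2, 8.2]
grip_width: 0.499
clock: 4.2
position: [0.4987, 0.2825, 0.0023]
ee_rot: [0.644, 0.765, 0.0, 0.0]
ft_force: [-2.6, -1.8, 8.3]
grip_width: 0.5
clock 4.2 pos [0.4987 0.2825 0.0023] yaw_y 9.76 F [-2.6 -1.8  8.3] w 0.5 j7 -0.76
units [-0.004  0.019 -0.017] turn -0.039 rows 0.016801176560891737 0.021996548685856144
```

```bash
python3 -m pendant '[[0,0,-0.5,0,1],[0,0,-1.5,0,1],[0,0,-2.5,0,1],[0,0,-3.5,0,1],[0,0,-3.5,0,1]]' 80; python3 plan.py 0.548 -0.127 0.15 -11;python3 look.py b 301 270 40 176 242 40
```

```text
clock: 4.82
position: [0.4997, 0.2838, 0.1456]
ee_rot: [0.644, 0.765, 0.003, 0.001]
ft_force: [-0.2, -0.2, -1.7]
grip_width: 0.491
clock 4.825 pos [0.4997 0.2838 0.1456] yaw_y 9.78 F [-0.2 -0.2 -1.7] w 0.491 j7 -0.65
units [-10.325  -0.554  -0.129] turn 3.464 rows 6.618180750408683 1.942250432692518
[0.4983 0.2824 0.142 ]
```

View pics/b.png

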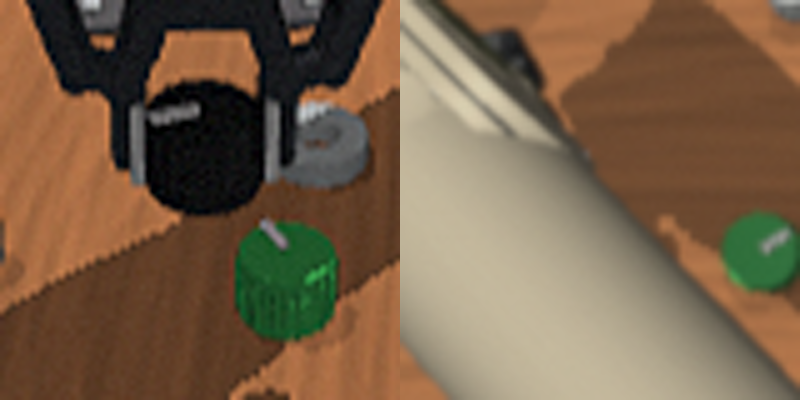

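The knob is held (side image around (302,290)), with the pointer visible between the fingers at ~(295,283). Next I'll measure the rib yaw and knob position in the hand with the side camera.

```bash
cat > kn.py <<'E'
import sys
from h import *
# kn.py tag tcpz box(v0 v1 u0 u1) zoff
tag=sys.argv[1]; tz=float(sys.argv[2]); v0,v1,u0,u1=map(int,sys.argv[3:7]); und=tz-.0023
f=np.load(f'side_{tag}.npz'); p=f['p'].astype(float); C=cloud('side',f['d'])
k=np.zeros(f['d'].shape,bool);k[v0:v1,u0:u1]=1
dark=p.max(2)<60
m=k&dark&(f['d']>0)&(abs(C[...,2]-und-.034)<.003)
Q=C[m]; print('top face n',m.sum(),'z med',np.median(Q[:,2]).round(4),'mid',((Q.min(0)+Q.max(0))/2).round(4),'span',np.ptp(Q,axis=0).round(4))
lo=float(sys.argv[7]) if len(sys.argv)>7 else 75
w=np.where(k&(p.min(2)>lo)&(np.ptp(p,axis=2)<45),p.mean(2)-lo+10,0)
n,L,st,cc=cv2.connectedComponentsWithStats((w>0).astype(np.uint8),connectivity=8)
for i in range(1,n):
    v,u=np.nonzero(L==i)
    if len(v)<6: continue
    P=np.array([atz('side',a,b,und+.037)[:2] for a,b in zip(u,v)]); ww=w[v,u]
    c=np.average(P,axis=0,weights=ww); e,V=np.linalg.eigh(np.cov(P.T,aweights=ww)); d=V[:,-1]*np.sign(V[0,-1])
    print('blob',st[i],'c',c.round(4),'yaw',np.degrees(np.arctan2(d[1],d[0])).round(1),np.sqrt(e).round(4))
E
python3 kn.py b .142 276 305 285 320; python3 kn.py 0 .0023 294 332 284 318
```

```text
return _methods._mean(a, axis=axis, dtype=dtype,
  ret = ret.dtype.type(ret / rcount)
Traceback (most recent call last):
  File "kn.py", line 9, in <module>
    Q=C[m]; print('top face n',m.sum(),'z med',np.median(Q[:,2]).round(4),'mid',((Q.min(0)+Q.max(0))/2).round(4),'span',np.ptp(Q,axis=0).round(4))
                                                                                  ~~~~~^^^
ValueError: zero-size array to reduction operation minimum which has no identity
Traceback (most recent call last):
  File "kn.py", line 5, in <module>
    f=np.load(f'side_{tag}.npz'); p=f['p'].astype(float); C=cloud('side',f['d'])
FileNotFoundError: [Errno 2] No such file or directory: 'side_0.npz'
```

(Correction: the knob in that crop is at side (302,260), not (302,290).)

```bash
cp side0.npz side_0.npz; python3 kn.py b .142 246 274 285 320; python3 kn.py a .0023 294 332 284 318;  python3 kn.py 0 .0023 294 332 284 318
python3 - <<'E'
from h import *
f=np.load('side_b.npz');C=cloud('side',f['d'])
for v in range(244,274,3): print(v,C[v,302].round(4),f['p'][v,302])
E
```

```text
top face n 86 z med 0.1741 mid [0.4973 0.2882 0.1738] span [0.0628 0.0408 0.0057]
blob [287 251   3  16  45] c [0.521  0.3091] yaw -80.6 [0.0014 0.0136]
blob [291 251  10   4  20] c [0.5094 0.2881] yaw 29.0 [0.0017 0.0057]
blob [314 251   6  16  52] c [0.4716 0.3029] yaw -85.2 [0.0019 0.0138]
top face n 230 z med 0.0346 mid [0.4998 0.2856 0.0341] span [0.042  0.0424 0.0055]
blob [292 308   9   4  20] c [0.5101 0.2915] yaw 27.4 [0.0016 0.0057]
top face n 219 z med 0.0345 mid [0.4998 0.2852 0.0339] span [0.0421 0.0393 0.0056]
blob [292 307   9   5  28] c [0.5096 0.2898] yaw 28.1 [0.002  0.0056]
244 [0.5277 0.0073 0.0019] [172 112  69]
247 [0.4994 0.2696 0.1771] [10 10 17]
250 [0.4983 0.2798 0.1774] [15 11 13]
253 [0.4972 0.2902 0.1781] [17 12 13]
256 [0.4963 0.2988 0.1776] [6 2 5]
259 [0.4956 0.3053 0.1756] [12  8 14]
262 [0.4957 0.3043 0.168 ] [ 8 12 15]
265 [0.4956 0.3044 0.1613] [17 15 20]
268 [0.4956 0.3047 0.1545] [12 14 11]
271 [0.4955 0.3056 0.1481] [13 10 10]
```

```bash
python3 - <<'E'
from h import *
t=np.load('top0.npz');s=np.load('side0.npz')
print('ring top',atz('top',320.1,224.1,.0505),'ring side',atz('side',299.6,204,.0505),'stem side x',atz('side',300.1,196,.07)[0])
C=cloud('top',t['d'])[214:236,310:333].reshape(-1,3); C=C[C[:,2]>.06]; print(np.median(C,0),((C.min(0)+C.max(0))/2))
p=t['p'].astype(float); w=np.clip(p[212:238,308:336].min(2)-165,0,None)
v,u=np.nonzero(w); print('white ring moment top',u.mean()+308,v.mean()+212,(u.min()+u.max())/2+308,(v.min()+v.max())/2+212)
# stem silhouettes per row in side
for r in range(190,203): print(r,s['p'][r,293:308].mean(1).astype(int))
E
```

```text
ring top [ 0.55163478 -0.12700063  0.0505    ] ring side [ 0.54922069 -0.1263791   0.0505    ] stem side x 0.5492063594054835
[ 0.5475838  -0.12676034  0.08800283] [ 0.46522195 -0.08019705  0.77714184]
white ring moment top 320.69135802469134 224.2469135802469 320.0 224.0
190 [103 106 106 109 107 108 105 103 108 105 111 107 101 100 102]
191 [106 106 103 106 108  98  96 151 114 104 106 109 103  99 102]
192 [105 105 100 105 110  86 103 193 137 100 100 104  99 101 105]
193 [102  97 100 107 112  85 104 166 128  97 104 104 100 104  93]
194 [138 116 116 121 123  94  94 112  92  96 117 116 114 118 104]
195 [142 121 124 125 126  98  96  89  82 106 126 122 123 121 123]
196 [120 122 121 125 123  99  98  94  83 108 124 122 121 123 121]
197 [122 123 125 125 129  98  97 101  77 107 127 122 123 122 120]
198 [124 124 122 124 127  97  98 101  80 107 125 121 119 123 121]
199 [123 127 122 123 123  98  95 104  78 104 126 120 123 120 121]
200 [123 120 118 134 154 100  93 107  76 118 120 120 121 121 121]
201 [119 131 178 164 131  79  90 109  75 140 175 141 118 123 122]
202 [132 155 191 163  62  53  93 108  71 126 190 186 144 122 123]
```

```bash
python3 - <<'E'
from h import *
for x in (.549,.551,.553):
  print(x,'ring',proj('side',[x,-.127,.0505]).round(2),'stem.07 L,R',[proj('side',[x+a,-.127,.07]).round(2) for a in(.0025,-.008)],'tabtip',proj('side',[x+.038*np.cos(.1),-.127+.0038,.0535]).round(2))
  print('   top: ring',proj('top',[x,-.127,.0505]).round(2),'tabtip',proj('top',[x+.0378,-.123,.055]).round(2),'tip',proj('top',[x,-.127,.09]).round(2))
s=np.load('side0.npz')['p'];t=np.load('top0.npz')['p']
for r in range(200,210): print(r,[tuple(map(int,q)) for q in s[r,285:300:1]][:6], s[r,292:310].mean(1).astype(int))
E
```

```text
0.549 ring [299.7 203.9] stem.07 L,R [array([298.83, 197.99]), array([302.42, 198.17])] tabtip [286.74 202.97]
   top: ring [320.1  225.04] tabtip [318.74 211.42] tip [321.12 223.3 ]
0.551 ring [299.02 203.87] stem.07 L,R [array([298.14, 197.95]), array([301.73, 198.13])] tabtip [286.06 202.93]
   top: ring [320.1  224.33] tabtip [318.73 210.72] tip [321.12 222.57]
0.553 ring [298.34 203.83] stem.07 L,R [array([297.46, 197.92]), array([301.05, 198.1 ])] tabtip [285.39 202.9 ]
   top: ring [320.1  223.62] tabtip [318.73 210.01] tip [321.11 221.84]
200 [(122, 131, 126), (119, 126, 126), (120, 129, 127), (119, 126, 126), (115, 125, 123), (118, 126, 125)] [123 123 120 118 134 154 100  93 107  76 118 120 120 121 121 121 121 122]
201 [(124, 131, 129), (119, 128, 128), (118, 127, 129), (112, 126, 128), (112, 126, 129), (113, 126, 129)] [122 119 131 178 164 131  79  90 109  75 140 175 141 118 123 122 120 122]
202 [(122, 131, 129), (117, 121, 116), (168, 157, 121), (162, 154, 124), (155, 137, 106), (160, 140, 113)] [135 132 155 191 163  62  53  93 108  71 126 190 186 144 122 123 119 123]
203 
[... 539 characters left out ...]
122, 130, 128), (125, 135, 132), (128, 137, 137), (124, 134, 133), (124, 135, 133)] [128 127 117 114 109 138 142 165 142 153 129  99 108 127 125 125 123 124]
207 [(125, 132, 130), (123, 131, 128), (123, 130, 128), (124, 130, 128), (123, 131, 128), (124, 133, 131)] [125 126 125 127 120 100 103 100 102 112 106 123 128 127 125 125 126 123]
208 [(126, 136, 133), (125, 131, 129), (124, 132, 128), (124, 132, 128), (123, 132, 128), (123, 131, 127)] [125 123 123 126 126 129 125 127 126 126 127 125 125 125 126 125 126 124]
209 [(128, 135, 132), (125, 131, 128), (124, 133, 128), (125, 132, 128), (125, 133, 131), (123, 131, 128)] [126 125 125 127 125 123 125 126 125 126 125 128 125 124 127 128 127 128]
```

Estimates: stem axis ≈ (0.550,-0.1262), flat yaw ≈6°; knob axis ≈ TCP, rib ≈28° with tool-y at 9.8°. The tool-y target is therefore about -12°.

```bash
python3 plan.py 0.55 -0.1262 0.13 -12.2
```

```text
clock 4.925 pos [0.4983 0.2824 0.142 ] yaw_y 9.77 F [-0.5 -0.1 -1.9] w 0.494 j7 -0.66
units [-10.285  -0.461   0.301] turn 3.661 rows 6.591976164325537 2.0530831849991102
```

```bash
python3 -m pendant '[[-1.4,0,0,0.7,1],[-2.8,-0.1,0,1.4,1],[-4.2,-0.2,0,2.1,1],[-5.6,-0.25,0,2.8,1],[-7,-0.3,0,3.66,1]]' 80; python3 plan.py 0.55 -0.1262 0.13 -12.2
```

```text
clock: 5.55
position: [0.5332, 0.0025, 0.1405]
ee_rot: [0.779, 0.627, -0.001, -0.001]
ft_force: [1.3, 0.2, -1.1]
grip_width: 0.493
clock 5.55 pos [0.5332 0.0025 0.1405] yaw_y -12.35 F [ 1.3  0.2 -1.1] w 0.493 j7 -0.45
units [-3.053  1.098  0.261] turn -0.024 rows 2.083222991151693 0.01372109561350658
```

```bash
python3 -m pendant '[[-1.2,0.4,0,0,1],[-2.4,0.8,0.1,0,1],[-3.05,1.1,0.2,0,1],[-3.05,1.1,0.2,0,1],[-3.05,1.1,0.2,0,1]]' 80; python3 plan.py 0.55 -0.1262 0.13 -12.2; python3 look.py c 300 190 35 321 225 40; python3 plan.py 0.55 -0.1262 0.13 -12.2
```

```text
clock: 6.18
position: [0.5508, -0.1229, 0.1327]
ee_rot: [0.778, 0.628, -0.0, -0.001]
ft_force: [0.4, 0.3, -0.7]
grip_width: 0.486
clock 6.175 pos [ 0.5508 -0.1229  0.1327] yaw_y -12.14 F [ 0.4  0.3 -0.7] w 0.486 j7 -0.22
units [-0.084 -0.002  0.067] turn 0.011 rows 0.06874647359824128 0.005923117471002328
[ 0.5511 -0.1226  0.1332]
clock 6.275 pos [ 0.5511 -0.1226  0.1332] yaw_y -12.08 F [-0.8 -0.5 -0.2] w 0.491 j7 -0.22
units [-0.094 -0.008  0.08 ] turn 0.021 rows 0.07901494988094908 0.011549976627539258
```

View pics/c.png

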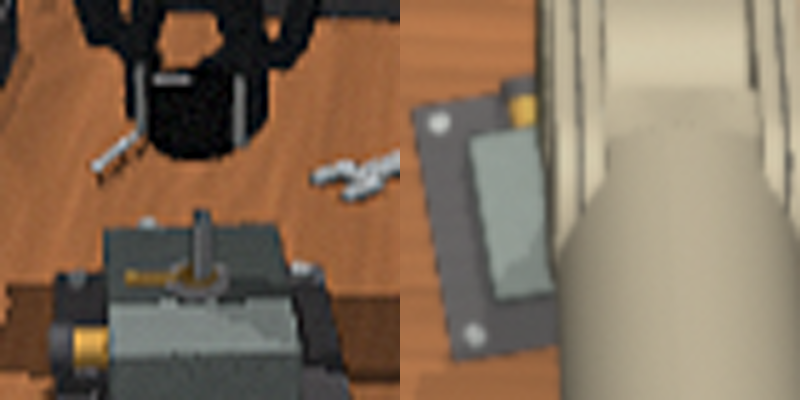

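```bash
python3 kn.py c .133 164 185 288 310 60; python3 - <<'E'
from h import *
f=np.load('side_c.npz');p=f['p']
print(proj('side',[.5511,-.1226,.15]),proj('side',[.550,-.1262,.09]),proj('side',[.550,-.1262,.05]))
for r in (168,172,175,178): print(r,p[r,285:313].mean(1).astype(int))
for r in (195,197,199,201,203): print(r,p[r,285:313].mean(1).astype(int))
for r in range(165,173): print(r,p[r,288:306].mean(1).astype(int))
E
```

```text
top face n 86 z med 0.1651 mid [ 0.5511 -0.1197  0.1647] span [0.0607 0.0442 0.0059]
blob [288 166   2  14  15] c [ 0.5734 -0.0831] yaw -83.8 [0.0008 0.0275]
blob [292 168   6   2  12] c [ 0.5621 -0.116 ] yaw 4.9 [0.0036 0.0051]
blob [306 168   2  13  25] c [ 0.5256 -0.0825] yaw -84.3 [0.0013 0.0226]
[298.68825416 173.49162244] [299.28858746 192.01409615] [299.32927991 204.16498645]
168 [117  94   6  56 108  27  32 111 103  96  97  99 107  41   9   0   6   5
   6   9   5  72  51  15  21  14  14 127]
172 [116  93   8  28 104  49   3   8  13   4  13  16  10  16   9  11   8   5
  12  13   3 105  87   9  20  20   2 123]
175 [112 117  38  40 104  53   2   2  10   7   4   6  21  14  20  13  12  11
  13   5  28 104  86   6  19  12  22 120]
178 [104 102 127 150  79  54   2  16  11   6  17  16   8  12   9  13  11   9
   0  13  32 103  83  18  44  95 117 105]
195 [78 72 70 67 72 73 76 76 80 63 64 64 63 49 97 83 74 60 66 64 63 66 65 66
 68 68 66 67]
197 [71 71 69 69 67 68 69 69 69 68 71 71 69 55 95 80 77 61 64 67 68 69 67 71
 67 69 65 69]
199 [71 72 67 71 70 69 72 72 70 71 70 70 67 52 97 79 78 62 69 69 67 67 67 66
 68 68 70 66]
201 [74 70 69 66 68 71 69 70 69 74 98 96 79 50 97 77 73 82 99 82 69 70 70 67
 68 67 70 69]
203 [ 71  72 102 104  83  89  84  88  84  89  86  56  51  48  85  68  65  56
  82  83  61  61  59  61  59  60  62  71]
165 [ 20  29  21  10   2  62 117 111 110 114 115  91  38  10  20  24  18  19]
166 [27 72 33  8  2 60 91 86 75 76 81 40  7 17 14 13 22 12]
167 [ 48 103  39  10  24  52  41  39  16  17   1   2   1   2  11   4  17  13]
168 [ 56 108  27  32 111 103  96  97  99 107  41   9   0   6   5   6   9   5]
169 [ 43 108  26  27 103 100  91  89  94  98  41   6  12   9  15   4  10   9]
170 [ 31 108  32   1   0   1   2   0   0   0   1   6  12   5  13  14   1   8]
171 [ 31 108  31   4   4  11   2  14   6   7   2  15   6  19  11   2  12   5]
172 [ 28 104  49   3   8  13   4  13  16  10  16   9  11   8   5  12  13   3]
```

The side picture shows the knob at ~(298,175) directly over the stem (~(300,197)). The rib (292–298,168) and the brass tab (287–295,203) are both level and point the same way, with measured rib yaw ≈5°. Now a slow descent, watching the force.

```bash
python3 plan.py 0.5495 -0.126 0.098 -12.2; python3 -m pendant '[[-0.08,0.02,0.4,0,1],[-0.08,0.02,0.85,0,1],[-0.08,0.02,0.85,0,1],[-0.08,0.02,0.85,0,1]]' 80; python3 plan.py 0.5495 -0.126 0.085 -12.2
```

```text
clock 6.275 pos [ 0.5511 -0.1226  0.1332] yaw_y -12.08 F [-0.8 -0.5 -0.2] w 0.491 j7 -0.22
units [-0.092 -0.021  0.88 ] turn 0.021 rows 0.5664276562288971 0.011549976627539258
clock: 6.78
position: [0.5514, -0.1272, 0.0993]
ee_rot: [0.778, 0.628, 0.0, -0.0]
ft_force: [0.1, 0.3, -0.4]
grip_width: 0.494
clock 6.775 pos [ 0.5514 -0.1272  0.0993] yaw_y -12.18 F [ 0.1  0.3 -0.4] w 0.494 j7 -0.24
units [ 0.019 -0.053  0.358] turn 0.003 rows 0.23169868803067034 0.001889860487904966
```

```bash
python3 -m pendant '[[0.01,-0.04,0.05,0,1],[0.01,-0.04,0.15,0,1],[0.01,-0.04,0.25,0,1],[0.01,-0.04,0.3,0,1]]' 80; python3 plan.py 0.5495 -0.126 0.07 -12.2;python3 look.py d 300 190 35 321 225 40;
```

```text
clock: 7.28
position: [0.5498, -0.1268, 0.0871]
ee_rot: [0.778, 0.628, -0.0, 0.0]
ft_force: [0.7, -0.4, -0.6]
grip_width: 0.493
clock 7.275 pos [ 0.5498 -0.1268  0.0871] yaw_y -12.2 F [ 0.7 -0.4 -0.6] w 0.493 j7 -0.25
units [ 0.019 -0.013  0.428] turn 0.0 rows 0.27403115099252684 0.00019224029610953288
[ 0.5498 -0.1269  0.0871]
```

View pics/d.png

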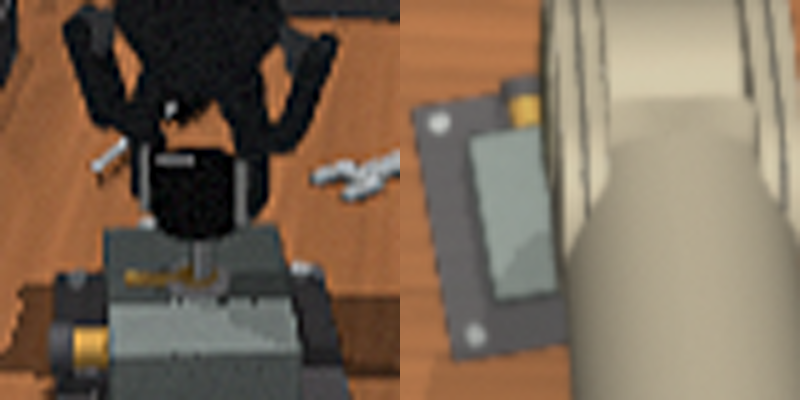

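The knob's underside (side ~(299,196)) is at the stem's tip, with the axes in line and no contact force. I'll keep lowering it in small steps.

```bash
python3 -m pendant '[[0.01,0,0.06,0,1],[0.01,0,0.12,0,1],[0.01,0,0.18,0,1]]' 80; python3 plan.py 0.5495 -0.1265 0.07 -12.2
```

```text
clock: 7.75
position: [0.5501, -0.1267, 0.0802]
ee_rot: [0.778, 0.628, 0.0, 0.0]
ft_force: [1.0, -2.4, 1.0]
grip_width: 0.497
clock 7.75 pos [ 0.5501 -0.1267  0.0802] yaw_y -12.21 F [ 1.  -2.4  1. ] w 0.497 j7 -0.25
units [ 0.001 -0.017  0.255] turn -0.002 rows 0.16364007357186222 0.0009531533305349836
```

```bash
python3 -m pendant '[[-0.015,0,0.05,0,1],[-0.015,0,0.12,0,1],[-0.015,0,0.18,0,1]]' 80; python3 plan.py 0.5495 -0.1265 0.07 -12.2
```

```text
clock: 8.12
position: [0.5499, -0.1269, 0.0728]
ee_rot: [0.778, 0.628, 0.0, 0.0]
ft_force: [0.3, -2.3, 0.9]
grip_width: 0.492
clock 8.125 pos [ 0.5499 -0.1269  0.0728] yaw_y -12.2 F [ 0.3 -2.3  0.9] w 0.492 j7 -0.25
units [ 0.009 -0.011  0.07 ] turn 0.001 rows 0.04563751044515463 0.00043258454396834093
```

```bash
python3 -m pendant '[[-0.02,0,0.04,0,1],[-0.02,0,0.08,0,1],[-0.02,0,0.08,0,1]]' 80; python3 plan.py 0.5495 -0.1265 0.062 -12.2;  python3 -m pendant '[[0,0,0.04,0,1],[0,0,0.08,0,1],[0,0,0.08,0,1]]' 100; python3 plan.py 0.5495 -0.1265 0.062 -12.2
```

```text
clock: 8.5
position: [0.5499, -0.1273, 0.07]
ee_rot: [0.778, 0.628, 0.0, 0.0]
ft_force: [-0.1, 0.4, 3.9]
grip_width: 0.497
clock 8.5 pos [ 0.5499 -0.1273  0.07  ] yaw_y -12.17 F [-0.1  0.4  3.9] w 0.497 j7 -0.25
units [ 0.018 -0.013  0.201] turn 0.004 rows 0.12960448067037955 0.0023455923596528597
clock: 8.88
position: [0.5499, -0.1274, 0.0668]
ee_rot: [0.778, 0.628, 0.0, 0.0]
ft_force: [-1.1, 1.7, 5.8]
grip_width: 0.489
clock 8.875 pos [ 0.5499 -0.1274  0.0668] yaw_y -12.18 F [-1.1  1.7  5.8] w 0.489 j7 -0.26
units [ 0.02  -0.013  0.12 ] turn 0.004 rows 0.07816602363758451 0.0020313691032792097
```

Home at TCP z≈0.070, as predicted, and the spring now answers at 5.8 N. I'll press to the stop.

```bash
python3 -m pendant '[[0,0,0.05,0,1],[0,0,0.1,0,1],[0,0,0.1,0,1]]' 110; python3 plan.py 0.5495 -0.1265 0.062 -12.2;  python3 -m pendant '[[0,0,0.03,0,1],[0,0,0.06,0,1],[0,0,0.06,0,1]]' 110; python3 plan.py 0.5495 -0.1265 0.062 -12.2
```

```text
clock: 9.25
position: [0.5499, -0.1274, 0.063]
ee_rot: [0.778, 0.628, 0.0, 0.0]
ft_force: [-1.9, 1.7, 8.4]
grip_width: 0.487
clock 9.25 pos [ 0.5499 -0.1274  0.063 ] yaw_y -12.18 F [-1.9  1.7  8.4] w 0.487 j7 -0.26
units [ 0.019 -0.016  0.025] turn 0.004 rows 0.02246826280164861 0.0020606893762599096
clock: 9.62
position: [0.5503, -0.1275, 0.0621]
ee_rot: [0.778, 0.628, 0.0, 0.001]
ft_force: [-7.4, 1.6, 22.3]
grip_width: 0.486
clock 9.625 pos [ 0.5503 -0.1275  0.0621] yaw_y -12.18 F [-7.4  1.6 22.3] w 0.486 j7 -0.26
units [ 0.02  -0.026  0.003] turn 0.003 rows 0.020906664933638994 0.001671131016651811
```

```bash
python3 -m pendant '[[0,-0.01,0.02,0,1],[0,-0.01,0.02,0,1]]' 110; python3 plan.py 0.5495 -0.1265 0.062 -12.2; python3 look.py e 300 195 25 321 225 40; python3 - <<'E'
from h import *
f=np.load('side_e.npz');C=cloud('side',f['d']);p=f['p']
for r in range(176,214,2): print(r,C[r,299].round(4),p[r,299], C[r,292].round(4),p[r,292])
E
```

```text
clock: 9.88
position: [0.5504, -0.1275, 0.062]
ee_rot: [0.778, 0.628, 0.001, 0.001]
ft_force: [-8.3, 1.6, 27.3]
grip_width: 0.489
clock 9.875 pos [ 0.5504 -0.1275  0.062 ] yaw_y -12.18 F [-8.3  1.6 27.3] w 0.489 j7 -0.26
units [ 0.019 -0.027 -0.001] turn 0.003 rows 0.021472128415798014 0.0016816056938086933
[ 0.5504 -0.1275  0.062 ]
176 [ 0.5498 -0.1187  0.1441] [24 26 28] [ 0.5689 -0.1138  0.1455] [25 25 25]
178 [ 0.5495 -0.1157  0.1394] [30 25 25] [ 0.5692 -0.1152  0.1387] [16 17 21]
180 [ 0.582  -0.3957 -0.0009] [173 108  67] [ 0.5694 -0.1166  0.1318] [12 18 18]
182 [ 0.5798 -0.3759  0.0008] [164 104  62] [ 0.5728 -0.1406  0.1139] [10 15 17]
184 [ 0.5777 -0.3576  0.0019] [168 108  69] [ 0.5721 -0.1354  0.1101] [ 7 12 16]
186 [ 5.762e-01 -3.447e-01  5.000e-04] [169 109  66] [ 0.5724 -0.1369  0.1029] [ 6 14 11]
188 [ 0.5523 -0.1393  0.0963] [51 33 23] [ 0.5713 -0.1281  0.1009] [6 5 7]
190 [ 0.551  -0.1274  0.0958] [0 2 1] [ 0.5708 -0.124   0.0965] [105 103 104]
192 [ 0.5499 -0.1179  0.0943] [0 0 0] [ 0.5699 -0.117   0.0937] [0 0 0]
194 [ 0.5485 -0.1059  0.0941] [14 11 14] [ 0.5701 -0.1177  0.0868] [1 3 2]
196 [ 0.5485 -0.1058  0.0878] [10 12 13] [ 0.5703 -0.1184  0.08  ] [0 0 0]
198 [ 0.548  -0.1016  0.0836] [ 9 11 13] [ 0.57   -0.116   0.0748] [0 0 4]
200 [ 0.5484 -0.1043  0.0757] [16 17 16] [ 0.5706 -0.1196  0.0662] [4 4 2]
202 [ 0.5485 -0.1054  0.0686] [14 16 18] [ 0.5718 -0.1275  0.0553] [62 50 36]
204 [ 0.5483 -0.1035  0.0631] [35 26 18] [ 0.5706 -0.1184  0.0536] [95 73 37]
206 [ 0.5492 -0.1107  0.0525] [92 90 92] [ 0.5697 -0.1109  0.0511] [65 74 74]
208 [ 0.5482 -0.1016  0.051 ] [ 94 101 100] [ 0.5678 -0.0965  0.0527] [100 109 107]
210 [ 0.5465 -0.087   0.0528] [127 134 130] [ 0.5668 -0.0892  0.0503] [123 130 125]
212 [ 0.5452 -0.0759  0.0527] [123 132 130] [ 0.565  -0.0754  0.0517] [126 135 131]
```

View pics/e.png

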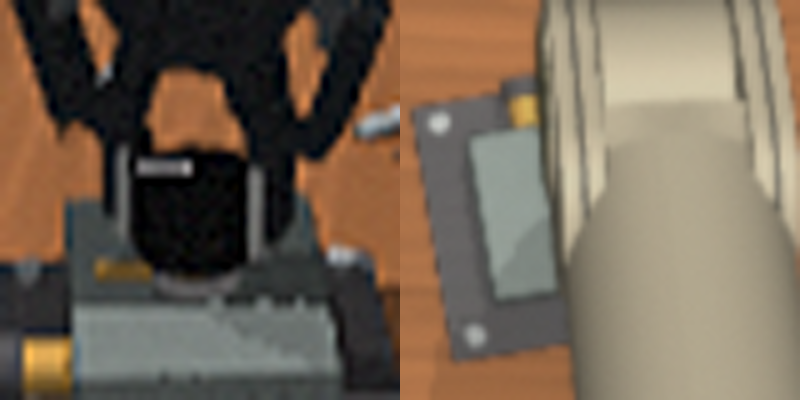

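The side picture shows the knob (~(299,197)) seated low over the hexagon. Its rib (292–298,190) lies parallel to the brass tab (287–293,204), and its top is at z≈0.093 against 0.094 expected. I'll check that it holds steady.

```bash
python3 -m pendant '[[0,0,0,0,1],[0,0,0,0,1],[0,0,0,0,1],[0,0,0,0,1],[0,0,0,0,1]]' 110; python3 plan.py 0.5495 -0.1265 0.062 -12.2; python3 look.py f 300 195 25 321 225 40; python3 kn.py f .0623 186 206 287 312 60; python3 - <<'E'
from workcell import manip
print(manip.get_obs()['torque'])
E
```

```text
clock: 10.6
position: [0.5504, -0.1275, 0.062]
ee_rot: [0.778, 0.628, 0.001, 0.001]
ft_force: [-8.8, 2.1, 27.7]
grip_width: 0.487
clock 10.6 pos [ 0.5504 -0.1275  0.062 ] yaw_y -12.18 F [-8.8  2.1 27.7] w 0.487 j7 -0.26
units [ 0.019 -0.027 -0.001] turn 0.003 rows 0.021181790299950213 0.0016171018616275526
[ 0.5505 -0.1275  0.062 ]
top face n 78 z med 0.0948 mid [ 0.5497 -0.122   0.0939] span [0.067  0.0389 0.0058]
blob [287 188   4  15  30] c [ 0.5737 -0.086 ] yaw -87.0 [0.0025 0.0246]
blob [292 190   7   2  14] c [ 0.561  -0.1211] yaw 4.9 [0.0033 0.0063]
blob [306 191   3  12  25] c [ 0.5257 -0.0891] yaw -84.2 [0.0015 0.0196]
blob [290 204  15   2  19] c [ 0.5431 -0.0376] yaw 7.9 [0.0021 0.0119]
[ 0.41369995  1.7640882  -0.04121985]
```

```bash
python3 -c "
from workcell import hand_in
print(hand_in())"
```

```text
the job is handed in; nothing more can be done
None
```

The black knob is fully home on the D-stem with its pointer on the flat's side. I handed the job in at about 10.7 s with the arm still holding knob and stem down at the stop.

- **Pick-up and fit:** I gripped the black knob (not the green or turquoise one) by its sides and turned it about 22° to match the stem. It slid on with under 4 N of resistance and was home at tool height (TCP z) 0.070 m, as predicted.
- **Press:** The spring answered at about 6 N. The tool stopped at 0.062 m, 8 mm below home, and the force then rose to about 28 N and stayed there for the last 0.7 s. The grip force was 110 N.
- **Last camera check:** The pointer measured 5° against about 6° for the brass tab, which marks the flat. The knob's top was at about 0.094 m, as expected at the stop.
- **Less certain:** A sideways force of about 9 N remained at the end. The cameras disagreed by about 2 mm on positions. The arm hid the stem from the top camera, so the final check used only the side camera. I took no final picture of the other things on the bench, but felt no unexpected contact with them.

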